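# Hold the square in the fence corner

## Task

I am about to tighten the screws of the steel corner fence on the pizza counter and need it held against a square. Lift the green-capped shaker out of the corner and stand it upright on the round black mat, then take the red square by its knob, slide it into the corner flat on the counter and press firmly until both of its legs lie flush along the two fences. Finish while still gripping the knob and pressing: do not let go, and leave everything else where it is.

Things in the scene. Friction and masses are not known exactly. Their poses are not given: they have to be found in the camera images.
- corner: Low stainless-steel corner fence fixed on the counter: two upright walls, 50 high and 12 thick, meeting at a right angle. Origin: the inner corner where the two inner faces meet, at counter height. Its x axis points away from the robot through the back fence, its y axis to the left through the end fence, z up (the whole fence may be turned up to 9 degrees about z). The open side is -x, -y.
- back_fence: The fence wall on the far side, fixed: inner face is the plane x = 0 of corner, running from y = 0 to y = -230 mm there; 50 high, smooth steel. Same origin and axes as corner.
- end_fence: The fence wall on the left, fixed: inner face is the plane y = 0 of corner, running from x = 0 to x = -190 mm there; 50 high, smooth steel. Same origin and axes as corner.
- square: Loose red metal L-shaped square, 0.45 kg, lying flat. Origin: on its underside, under the knob's centre. Legs 30 high, 12 thick: the long leg's outer face is the plane x = +75 mm (y -125 to +60), the short leg's is y = +75 mm (x -85 to +60). In place its axes are parallel to corner's, its origin at (-75, -75) mm there, long leg on the back fence. Starts turned up to 32 degrees. Smooth metal.
- square_knob (a point): Centre of the top of the square's wooden knob, an upright round post 30 in diameter standing from 8 to 58 above the underside; this point is (0, 0, 58) mm in the square's frame. Around it is free space up to the legs' inner faces, 63 mm away in +x and +y; only a flat brace, 34 wide and 8 thick, runs under it diagonally from leg to leg.
- square_heel (a point): The point of the square where the planes of its two outer leg faces meet, on the underside: (75, 75, 0) mm in the square's frame (the metal is clipped there). In place it coincides with the origin of corner.
- shaker: Loose closed steel shaker with a green domed cap: a cylinder 52 in diameter, straight-sided up to 102, 115 high in all, 0.25 kg. Origin: centre of its underside. It stands upright in the fence corner.
- mat: Round black rubber mat fixed on the counter, 96 in diameter, 4 thick, on the robot's right. Origin: centre of its underside; its top is 4 mm higher.
- shaker2: A second shaker of the same size with a white cap, at the back right; leave it alone. Origin: centre of its underside.
- oil: Amber oil bottle, 64 in diameter, 210 high, at the back right; leave it alone. Origin: centre of its underside.
- tomato: Tomato, 72 in diameter, 54 high, at the back right of the middle; leave it alone. Origin: centre of its underside.
- bowl: White bowl, 140 in diameter, 55 high, on the left; leave it alone. Origin: centre of its underside.
- scraper: Dough scraper lying on the counter, steel blade 100 by 150 with a white handle, on the left; leave it alone. Origin: under the middle of the blade.
Not all that is in view belongs to the job. Of the things that look like the mat, the middle-sized one is meant. Leave any purple look-alike of the shaker alone.

How it is judged:
By the outcome, as a careful person would: the job done as asked, in the order asked, and still so for the second after the job is handed in, while the arm keeps its last pose, push and grip.
It also fails if it takes over 64 s, if anything falls off the work surface, if the arm or the gripper's body presses on something with over 40 N, if the wrist force passes 120 N, or if a joint passes its speed limit or range.

## Robot

A 6-joint arm with a two-finger parallel gripper is mounted at the origin on the work surface. World frame = base frame: x ahead of the robot, y to its left, z up, the work surface at z = 0. Lengths are in m, angles in rad, forces in N, time in s.
With the tool pointing down it reaches from about 0.425 to 0.95 m from the base axis. Payload 3.5 kg.
Tool frame: the origin (TCP) lies at the very end of the fingers, on their centre line; the grasp point (between the pads) lies 19 mm behind it (tcp_to_grasp is the distance from the TCP to the grasp point, in m); z points along the fingers, y is the direction in which the jaws open and shut (so a half turn about z gives the same grasp; the last joint's range is limited). The gripper opens to 85 mm and grips with 20 to 120 N. Pads are 22 mm wide; open, the fingers measure 114 mm over their backs; the gripper's body (76 mm by 85 mm) begins 54 mm behind the grasp point. The pads swing forward as they close: fully open they stand 13 mm farther back than shut.
Start: joints at [1.032, 0.286, 1.577, -0, 1.279, -0.15], TCP at [0.256, 0.625, 0.231] pointing down, gripper open.
Joint ranges: [-2.77, 2.77], [-0.9, 2.22], [0.21, 2.48], [-1.53, 4.67], [0.24, 2.81], [-2.84, 2.84]. Speed limits (rad/s): [2.79, 2.79, 3.14, 3.14, 3.14, 3.14].

## Interface

Orientations are given as a unit quaternion [x, y, z, w].
In Python, from plant import * gives the robot as it stands. The module is installed in compiled form; this text tells all that it offers.
- The arm moves only by the tool arm_command, never from a script. Its argument "steps" is a list of rows, each a list of 3 entries, a list of its own where there are three numbers: the turn, a rotation vector about the tool's x, y, z in rad, then the shift along the tool's x, y, z in m, then the gripper command: -1 is shut, 1 is fully open, values between are in proportion. A call has 1 to 12 rows; each row is the pose to reach, as a shift and turn from the pose measured when the call began, along the tool's axes at that moment; what a row does not reach only later rows make up. A row lasts 1/8 s, in which the tool goes at most 62.5 mm and 10.7 degrees, less where a joint would pass 70% of its speed; a pose out of reach is approached as far as the arm can. A call with a gripper value outside its range is refused whole. The fingers move at their own pace and stop on an object; "force" is the grip in N (left out, the last holds). Time passes only in rows, so rows that repeat a pose let the fingers close. It gives the time, the measured TCP pose, the force and the opening at its end, in the units of the state.
- get_state(): the state, without advancing time (a new reading comes with each control period).
- read_camera(name): name is "scene" or "top" or "wrist"; returns a dict with "frame" (384x512x3 uint8, red, green, blue), "vfov" (degrees; the focal length in pixels is half the picture's height over the tangent of half this angle, whatever the lens; pixels are square), "cx", "cy" (the principal point, pixels), "position" and "rotation" of the camera in the world; the wrist camera has in their place "mount" (4x4, takes a point from camera to tool coordinates, whose origin is the TCP and whose axes are the flange's). Camera axes: x right, y up, looking along -z (the intrinsics and any distortion apply to the point x, -y, -z); pixel columns grow to the right and rows downward; lengths in m; the calibration is good to about 2 mm. A picture is of the moment at which its call begins: read the wrist's pose just before it. There is no depth.
- sign_off(): hands the job in, once; it reports no verdict.
The state is a dict: "time": time; "qpos": joint angles; "dq": joint speeds; "joint_efforts": joint torques, N m; "eef_pos": TCP position; "tcp_rot": TCP orientation; "contact_force": force on the tool from outside, world axes, zero at the start; "wrist_torque": the same for the moment, N m; "opening": opening from 0.0 (shut) to 1.0 (fully open).
Only numpy, scipy, OpenCV 4.12 (cv2) and the standard library are available. Lean on these libraries where they do the work, as an engineer would, in place of code of your own. Each camera call takes 0.05 s, during which the arm holds its last target.

## Working session

There is one attempt and no reset: what is moved stays moved. The work goes in short steps, Python scripts to look and compute and a tool call to move; the robot and the scene stay as the last step left them, time stands still between calls to the robot, and variables do not carry over. Pictures are saved under pics/ and viewed, and the job is handed in when it is done.

Besides the shell and the picture viewer there is one more tool, called after ">>>" as name(argument=value, ...), one argument or row to a line, values as JSON. arm_command: Moves the arm, as the interface text tells. Its arguments: {"type":"object","properties":{"steps":{"type":"array"},"force":{"type":"number"}},"required":["steps"]}

```bash
mkdir -p pics; python3 - <<'E'
from plant import *
import cv2,numpy as np
s=get_state()
for k,v in s.items(): print(k,np.round(v,4).tolist() if not isinstance(v,str) else v)
for n in ["scene","top","wrist"]:
    c=read_camera(n)
    cv2.imwrite(f"pics/{n}0.png",c["frame"][:,:,::-1])
    print(n,{k:(np.round(v,4).tolist() if not isinstance(v,(str,dict)) else v) for k,v in c.items() if k!="frame"})
E
```

```text
time 0.0
qpos [1.032, 0.2872, 1.5782, -0.0, 1.2786, -0.15]
dq [0.0017, -0.0025, 0.0011, 0.002, -0.0003, 0.0025]
joint_efforts [0.0003, -40.5995, -29.2619, -0.0002, 0.0059, 0.0]
eef_pos [0.2555, 0.6241, 0.2299]
tcp_rot [0.1932, 0.9812, -0.0011, -0.0004]
contact_force [0.1359, 0.0917, 0.1183]
wrist_torque [0.023, 0.0228, -0.043]
opening 0.9994
scene {'vfov': 47.5382, 'cx': 255.6623, 'cy': 191.7625, 'position': [1.1823, -0.5884, 0.9115], 'rotation': [0.3527, 0.1663, 0.3931, 0.8327]}
top {'vfov': 52.3385, 'cx': 252.8329, 'cy': 186.842, 'position': [0.2755, -0.0, 1.2022], 'rotation': [0.0611, -0.0764, -0.6945, 0.7128]}
wrist {'vfov': 58.2736, 'cx': 256.8943, 'cy': 184.1974, 'mount': [[-0.0003, 0.9463, 0.3233, 0.0827], [1.0, 0.0001, 0.0008, 0.0006], [0.0007, 0.3233, -0.9463, -0.1438], [0.0, 0.0, 0.0, 1.0]]}
```

View pics/scene0.png

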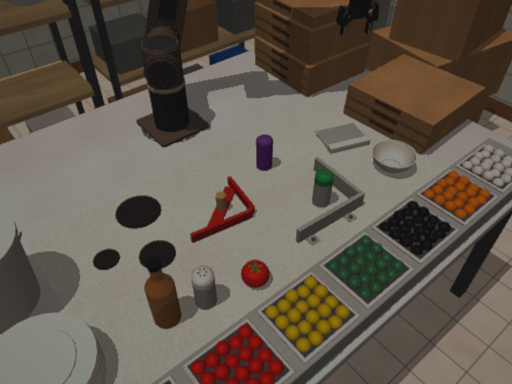

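View pics/top0.png

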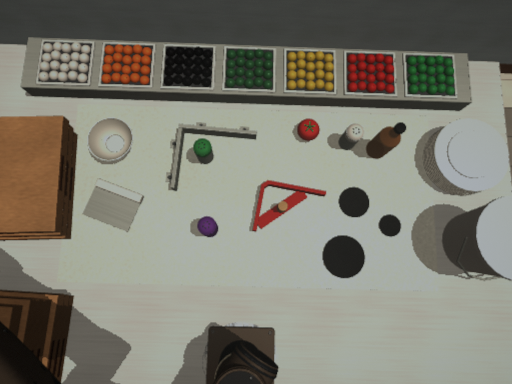

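View pics/wrist0.png

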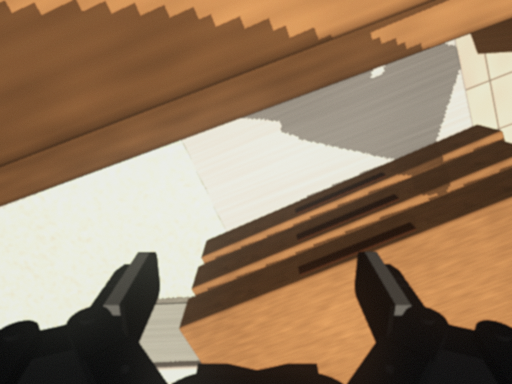

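```bash
cat > h.py <<'E'
from plant import *
import cv2,numpy as np
from scipy.spatial.transform import Rotation as R
def cam(n):
    s=get_state(); c=read_camera(n); f=c["frame"].shape[0]/2/np.tan(np.radians(c["vfov"])/2)
    if n=="wrist":
        T=np.eye(4);T[:3,:3]=R.from_quat(s["tcp_rot"]).as_matrix();T[:3,3]=s["eef_pos"]
        M=T@np.array(c["mount"]);P=M[:3,3];Q=M[:3,:3]
    else: P=np.array(c["position"]);Q=R.from_quat(c["rotation"]).as_matrix()
    return dict(img=c["frame"],hsv=cv2.cvtColor(c["frame"],cv2.COLOR_RGB2HSV),f=f,cx=c["cx"],cy=c["cy"],P=P,R=Q)
def ray(c,uv):
    uv=np.atleast_2d(uv).astype(float)
    d=np.stack([(uv[:,0]-c["cx"])/c["f"],-(uv[:,1]-c["cy"])/c["f"],-np.ones(len(uv))],1)@c["R"].T
    return d/np.linalg.norm(d,axis=1,keepdims=True)
def plane(c,uv,z):
    d=ray(c,uv); return c["P"]+d*((z-c["P"][2])/d[:,2])[:,None]
def tri(c1,u1,c2,u2):
    A=[];b=[]
    for c,u in((c1,u1),(c2,u2)):
        d=ray(c,u)[0];M=np.eye(3)-np.outer(d,d);A.append(M);b.append(M@c["P"])
    x,*_=np.linalg.lstsq(np.vstack(A),np.hstack(b),rcond=None)
    g=[np.linalg.norm(M@x-bb) for M,bb in zip(A,b)]
    return x,g
def proj(c,X):
    p=(np.atleast_2d(X)-c["P"])@c["R"]
    return np.stack([c["cx"]-c["f"]*p[:,0]/p[:,2],c["cy"]+c["f"]*p[:,1]/p[:,2]],1)
def blobs(c,lo,hi,amin=20):
    m=cv2.inRange(c["hsv"],np.array(lo),np.array(hi))
    n,l,st,ce=cv2.connectedComponentsWithStats(m)
    return [(ce[i].round(1).tolist(),st[i].tolist(),l==i) for i in range(1,n) if st[i][4]>=amin]
def zoom(c,x0,y0,x1,y1,k,name):
    cv2.imwrite(f"pics/{name}.png",cv2.resize(c["img"][y0:y1,x0:x1,::-1],None,fx=k,fy=k,interpolation=cv2.INTER_CUBIC))
E
python3 - <<'E'
from h import *
t=cam("top");s=cam("scene")
zoom(t,150,100,410,290,3,"topz"); zoom(s,60,130,400,330,2.3,"scz")
for n,c in(("top",t),("scene",s)):
    for nm,lo,hi in(("green",(45,120,30),(75,255,255)),("red",(0,180,60),(6,255,255)),("black",(0,0,0),(179,255,28)),("wood",(8,60,80),(20,200,255))):
        for b in blobs(c,lo,hi,30): 
            if b[0][1]>110: print(n,nm,b[0],b[1],plane(c,[b[0]],0)[0].round(3))
E
```

```text
top green [202.2, 147.0] [194, 139, 17, 17, 199] [0.638 0.141 0.   ]
top red [308.8, 128.7] [300, 120, 19, 18, 214] [ 0.71 -0.2   0.  ]
top red [273.4, 205.8] [254, 181, 71, 49, 445] [ 0.455 -0.089  0.   ]
top red [295.1, 198.6] [285, 191, 21, 19, 187] [ 0.479 -0.156  0.   ]
top black [25.9, 359.1] [0, 322, 61, 62, 1929] [-0.005  0.611  0.   ]
top black [61.2, 354.0] [58, 338, 7, 39, 87] [0.01  0.513 0.   ]
top black [241.5, 356.9] [213, 340, 65, 44, 852] [ 0.012 -0.002  0.   ]
top wood [29.4, 175.0] [0, 116, 65, 124, 7235] [0.531 0.673 0.   ]
top wood [393.9, 141.2] [387, 135, 14, 12, 96] [ 0.677 -0.477  0.   ]
top wood [282.5, 205.7] [278, 201, 10, 10, 80] [ 0.456 -0.117  0.   ]
top wood [52.3, 297.6] [45, 294, 13, 10, 74] [0.165 0.558 0.   ]
top wood [44.7, 360.7] [42, 357, 6, 10, 45] [-0.009  0.558  0.   ]
scene green [324.1, 177.6] [316, 169, 18, 18, 259] [ 0.543  0.214 -0.   ]
scene green [356.5, 256.0] [328, 237, 54, 37, 399] [0.809 0.06  0.   ]
scene green [385.4, 259.5] [380, 253, 12, 16, 74] [0.864 0.109 0.   ]
scene green [365.2, 273.9] [349, 260, 32, 26, 163] [0.861 0.034
[... 396 characters left out ...]
2, 261, 27, 26, 472] [ 0.686 -0.181  0.   ]
scene red [238.5, 361.1] [191, 325, 93, 59, 2760] [ 0.836 -0.35   0.   ]
scene black [170.4, 110.7] [150, 87, 40, 45, 1286] [-0.079  0.04   0.   ]
scene black [138.0, 211.8] [117, 197, 43, 31, 870] [ 0.306 -0.303  0.   ]
scene black [415.2, 228.1] [379, 202, 72, 53, 1737] [0.848 0.259 0.   ]
scene black [476.8, 258.0] [451, 211, 61, 86, 1092] [1.012 0.296 0.   ]
scene black [156.4, 255.9] [140, 242, 35, 30, 681] [ 0.477 -0.343 -0.   ]
scene black [106.1, 259.0] [94, 250, 25, 19, 322] [ 0.403 -0.449  0.   ]
scene wood [220.1, 194.9] [215, 191, 11, 10, 70] [ 0.399 -0.081  0.   ]
scene wood [154.9, 288.6] [144, 275, 25, 23, 338] [ 0.562 -0.397  0.   ]
```

View pics/topz.png

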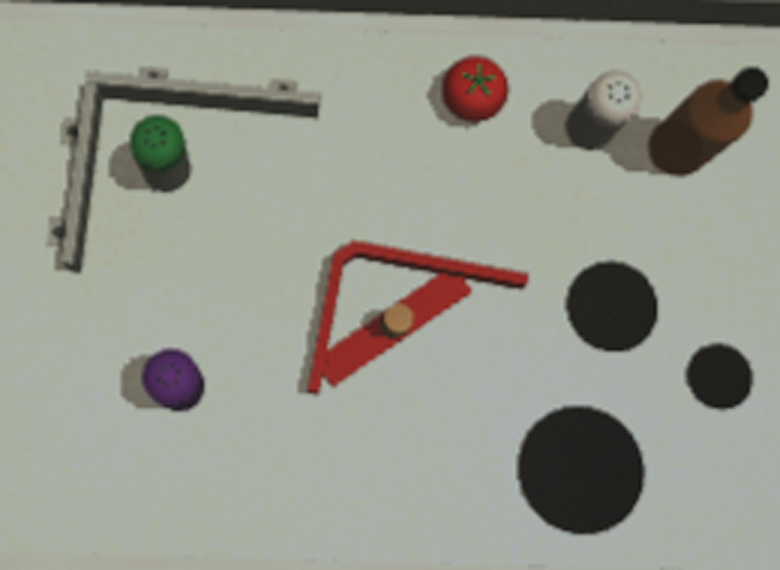

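View pics/scz.png

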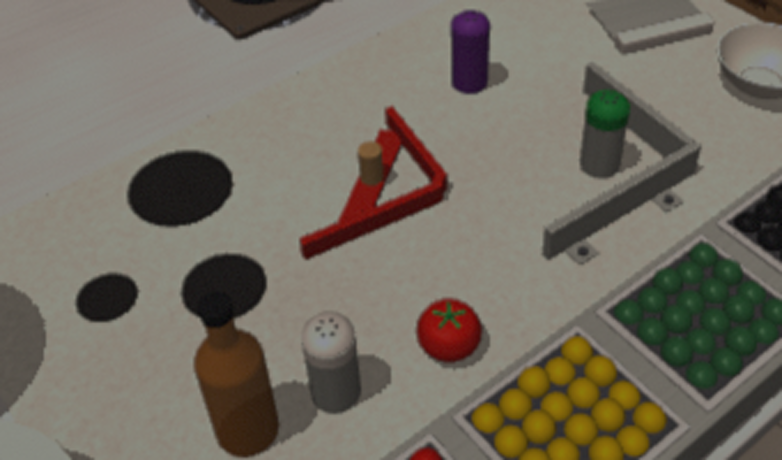

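```bash
python3 - <<'E'
from h import *
t=cam("top");s=cam("scene")
g=[[b for b in blobs(c,(45,100,20),(78,255,255),30) if b[0][1]>110 and b[1][2]<30][0] for c in (t,s)]
print("green",[b[:2] for b in g],tri(t,g[0][0],s,g[1][0]))
w=[[b for b in blobs(c,(5,60,60),(24,220,255),30) if 190<b[0][1]<215 and b[0][0]>200][0] for c in (t,s)]
print("knob",[b[:2] for b in w],tri(t,w[0][0],s,w[1][0]), plane(t,w[0][0],.058),plane(s,w[1][0],.058))
for n,c in(("top",t),("scene",s)):
    for b in blobs(c,(0,0,0),(179,255,50),150):
        if 190<b[0][1]<280 and (b[0][0]>320 or n=="scene" and b[0][0]<200):
            ct=cv2.findContours(b[2].astype(np.uint8),cv2.RETR_EXTERNAL,cv2.CHAIN_APPROX_NONE)[0][0][:,0]
            p=plane(c,ct,.004)[:,:2].astype(np.float32)
            (x,y),r=cv2.minEnclosingCircle(p); print(n,"mat",b[0],round(x,4),round(y,4),round(r,4), p.mean(0))
# fence top edge lines in top view, red legs
E
```

```text
green [([202.1, 147.1], [194, 139, 17, 18, 229]), ([323.9, 177.5], [315, 169, 19, 18, 269])] (array([0.60889372, 0.13027425, 0.09518966]), [np.float64(7.94024732246795e-05), np.float64(7.940247322396455e-05)])
knob [([281.6, 206.2], [271, 201, 17, 12, 104]), ([220.5, 200.4], [215, 191, 12, 20, 172])] (array([ 0.44849611, -0.11173232,  0.03486163]), [np.float64(0.0008645612192892933), np.float64(0.000864561219289192)]) [[ 0.44552702 -0.10880704  0.058     ]] [[ 0.46740736 -0.12501947  0.058     ]]
top mat [353.7, 201.9] 0.4741 -0.339 0.046 [ 0.47324485 -0.33899447]
top mat [389.5, 225.2] 0.4038 -0.4492 0.0322 [ 0.40375447 -0.44878817]
top mat [343.2, 256.4] 0.3054 -0.3032 0.0625 [ 0.3053609  -0.30295557]
scene mat [467.2, 233.8] 0.9519 0.3637 0.2283 [0.9517399  0.34270996]
scene mat [137.8, 211.7] 0.3071 -0.3035 0.063 [ 0.30792367 -0.30432004]
scene mat [415.5, 228.5] 0.8482 0.2576 0.1036 [0.8484846  0.25775096]
scene mat [477.2, 257.2] 1.0134 0.3382 0.1891 [1.0090042 0.3209803]
scene mat [156.8, 255.3] 0.4815 -0.343 0.051 [ 0.4793022  -0.34200725]
scene mat [363.3, 268.9] 0.8483 0.0497 0.0894 [0.84268916 0.04713948]
scene mat [106.0, 259.2] 0.4063 -0.449 0.0325 [ 0.40683013 -0.44957545]
```

```bash
cat >> h.py <<'E'
def plan(p,yaw=None,rotm=None):
    """target TCP world p, jaws axis: tool x world heading yaw (rad), pointing down"""
    s=get_state();A=R.from_quat(s["tcp_rot"])
    sh=A.inv().apply(np.array(p)-s["eef_pos"])
    B=A
    if yaw is not None:
        c,q=np.cos(yaw),np.sin(yaw)
        B=R.from_matrix(np.array([[c,q,0],[q,-c,0],[0,0,-1]]))  # x=(c,s,0) z=-Z y=z×x
    rv=(A.inv()*B).as_rotvec()
    print("t",s["time"],"pos",np.round(s["eef_pos"],4),"heading deg",np.degrees(np.arctan2(*A.as_matrix()[1::-1,0])).round(2),"zaxis",A.as_matrix()[:,2].round(4))
    print("turn",rv.round(4).tolist(),"shift",sh.round(4).tolist())
def fs():
    s=get_state();print({k:np.round(s[k],3).tolist() for k in("time","eef_pos","contact_force","wrist_torque","opening")})
E
python3 -c "
from h import *
plan([.53,.12,.26],np.pi)"
```

```text
t 0.35 pos [0.2558 0.6245 0.231 ] heading deg 157.72 zaxis [-3.e-04 -5.e-04 -1.e+00]
turn [-0.0005, -0.0002, -0.3888] shift [-0.445, -0.3629, -0.0288]
```

>>> arm_command(
  steps=[
    [[0,0,-0.389],[-0.445,-0.363,-0.029],1],
    [[0,0,-0.389],[-0.445,-0.363,-0.029],1],
    [[0,0,-0.389],[-0.445,-0.363,-0.029],1],
    [[0,0,-0.389],[-0.445,-0.363,-0.029],1],
    [[0,0,-0.389],[-0.445,-0.363,-0.029],1],
    [[0,0,-0.389],[-0.445,-0.363,-0.029],1],
    [[0,0,-0.389],[-0.445,-0.363,-0.029],1],
    [[0,0,-0.389],[-0.445,-0.363,-0.029],1],
    [[0,0,-0.389],[-0.445,-0.363,-0.029],1],
    [[0,0,-0.389],[-0.445,-0.363,-0.029],1],
    [[0,0,-0.389],[-0.445,-0.363,-0.029],1],
    [[0,0,-0.389],[-0.445,-0.363,-0.029],1],
  ],
)

```text
time: 1.85
eef_pos: [0.5293, 0.1212, 0.2599]
tcp_rot: [-0.001, 1.0, 0.0, -0.0]
contact_force: [-0.9, 0.2, -0.6]
opening: 0.999
```

```bash
python3 - <<'E'
from h import *
fs();w=cam("wrist");zoom(w,0,0,512,384,1.5,"w1")
for b in blobs(w,(45,100,20),(78,255,255),100): print(b[:2],plane(w,b[0],.095))
E
```

```text
{'time': 1.85, 'eef_pos': [0.529, 0.121, 0.26], 'contact_force': [-0.941, 0.186, -0.559], 'wrist_torque': [0.031, 0.021, 0.003], 'opening': 0.999}
([266.2, 239.5], [241, 212, 52, 55, 2136]) [[0.61043268 0.13063777 0.095     ]]
```

View pics/w1.png

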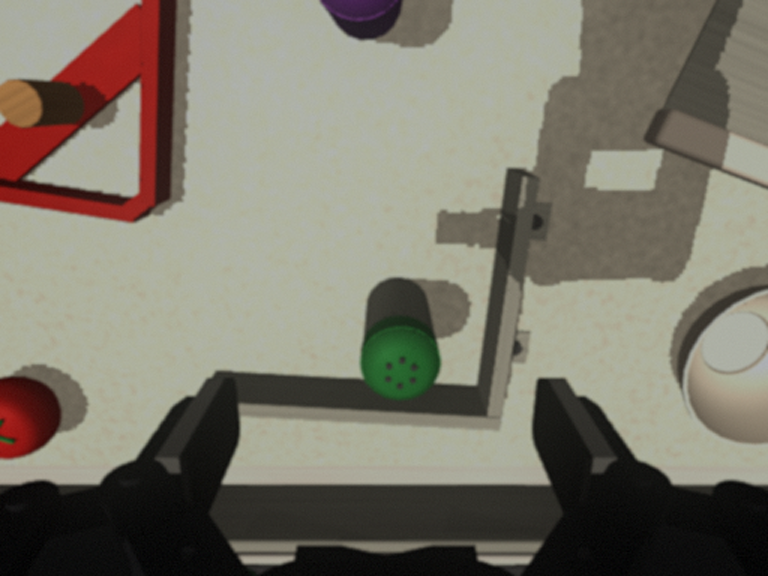

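```bash
python3 - <<'E'
from h import *
plan([.6105,.1305,.17],np.pi);plan([.6105,.1305,.06],np.pi)
w=cam("wrist")
print(plane(w,np.array([[484,385],[492,415],[220,373],[508,170],[528,175]])/1.5,.05).round(4))
E
```

```text
t 1.9 pos [0.5292 0.1214 0.26  ] heading deg -179.87 zaxis [-8.e-04 -1.e-04 -1.e+00]
turn [-0.0001, -0.0008, 0.0023] shift [-0.0814, 0.0089, 0.0899]
t 1.9 pos [0.5292 0.1214 0.26  ] heading deg -179.87 zaxis [-8.e-04 -1.e-04 -1.e+00]
turn [-0.0001, -0.0008, 0.0023] shift [-0.0815, 0.0089, 0.1999]
[[ 0.6565  0.1984  0.05  ]
 [ 0.6837  0.2065  0.05  ]
 [ 0.6465 -0.0062  0.05  ]
 [ 0.4912  0.2042  0.05  ]
 [ 0.4945  0.218   0.05  ]]
```

>>> arm_command(
  steps=[
    [[0,0,0],[-0.045,0.005,0.0],1],
    [[0,0,0],[-0.0815,0.009,0.04],1],
    [[0,0,0],[-0.0815,0.009,0.09],1],
    [[0,0,0],[-0.0815,0.009,0.13],1],
    [[0,0,0],[-0.0815,0.009,0.165],1],
    [[0,0,0],[-0.0815,0.009,0.19],1],
    [[0,0,0],[-0.0815,0.009,0.2],1],
    [[0,0,0],[-0.0815,0.009,0.2],1],
  ],
)

```text
time: 2.95
eef_pos: [0.6101, 0.1314, 0.0597]
tcp_rot: [-0.002, 1.0, -0.0, -0.001]
contact_force: [-0.7, -0.3, -0.3]
opening: 1.003
```

```bash
python3 - <<'E'
from h import *
fs();w=cam("wrist");zoom(w,0,0,512,384,1.5,"w2");s=cam("scene");zoom(s,230,90,430,260,4,"s2")
E
```

```text
{'time': 2.95, 'eef_pos': [0.61, 0.131, 0.06], 'contact_force': [-0.68, -0.28, -0.304], 'wrist_torque': [-0.018, -0.037, -0.026], 'opening': 1.003}
```

View pics/w2.png

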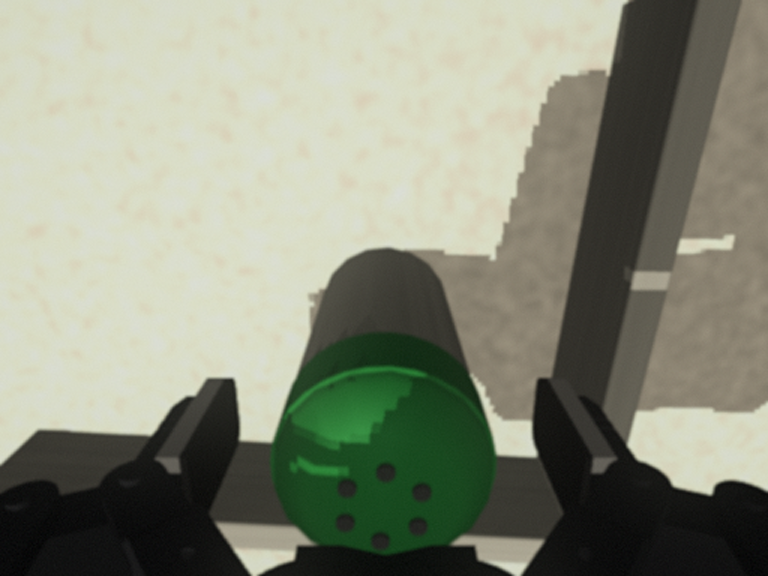

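View pics/s2.png

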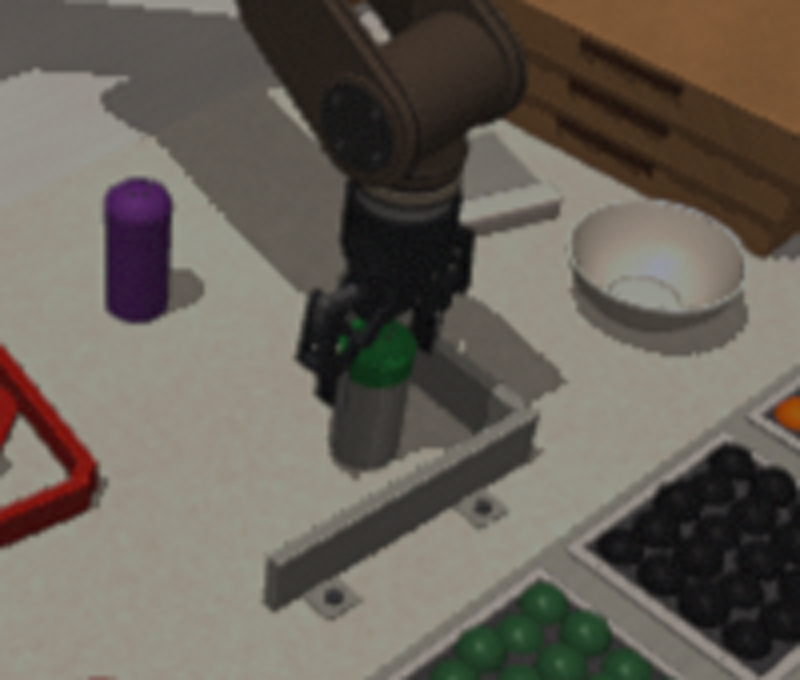

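>>> arm_command(
  force=40,
  steps=[
    [[0,0,0],[0,0,0],-1],
    [[0,0,0],[0,0,0],-1],
    [[0,0,0],[0,0,0],-1],
    [[0,0,0],[0,0,0],-1],
    [[0,0,0],[0,0,0],-1],
    [[0,0,0],[0,0,0],-1],
    [[0,0,0],[0,0,0],-1],
    [[0,0,0],[0,0,0],-1],
  ],
)

```text
time: 4.05
eef_pos: [0.6126, 0.131, 0.063]
tcp_rot: [-0.002, 1.0, -0.0, 0.002]
contact_force: [0.2, -1.0, 5.6]
opening: 0.598
```

>>> arm_command(
  steps=[
    [[0,0,0],[0,0,-0.03],-1],
    [[0,0,0],[0,0,-0.08],-1],
    [[0,0,0],[0,0,-0.13],-1],
    [[0,0,0],[0,0,-0.16],-1],
    [[0,0,0],[0,0,-0.16],-1],
  ],
)

```text
time: 4.68
eef_pos: [0.613, 0.1311, 0.2251]
tcp_rot: [-0.002, 1.0, 0.0, 0.004]
contact_force: [-0.0, -0.9, -3.3]
opening: 0.595
```

```bash
python3 - <<'E'
from h import *
fs();w=cam("wrist");zoom(w,0,0,512,384,1.5,"w3");s=cam("scene");zoom(s,230,60,430,230,4,"s3");zoom(cam("top"),150,100,350,250,4,"t3")
plan([.474,-.339,.22],np.pi)
E
```

```text
{'time': 4.675, 'eef_pos': [0.613, 0.131, 0.225], 'contact_force': [-0.02, -0.868, -3.343], 'wrist_torque': [0.021, -0.013, 0.007], 'opening': 0.595}
t 4.825 pos [0.6102 0.1309 0.2195] heading deg -179.83 zaxis [-1.4e-03 -2.0e-04 -1.0e+00]
turn [-0.0002, -0.0014, 0.003] shift [0.1376, -0.4695, -0.0002]
```

View pics/w3.png

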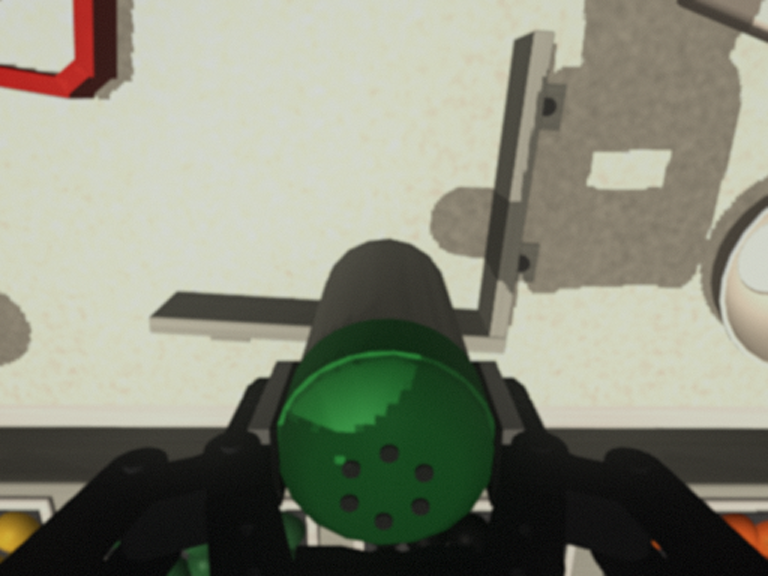

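View pics/s3.png

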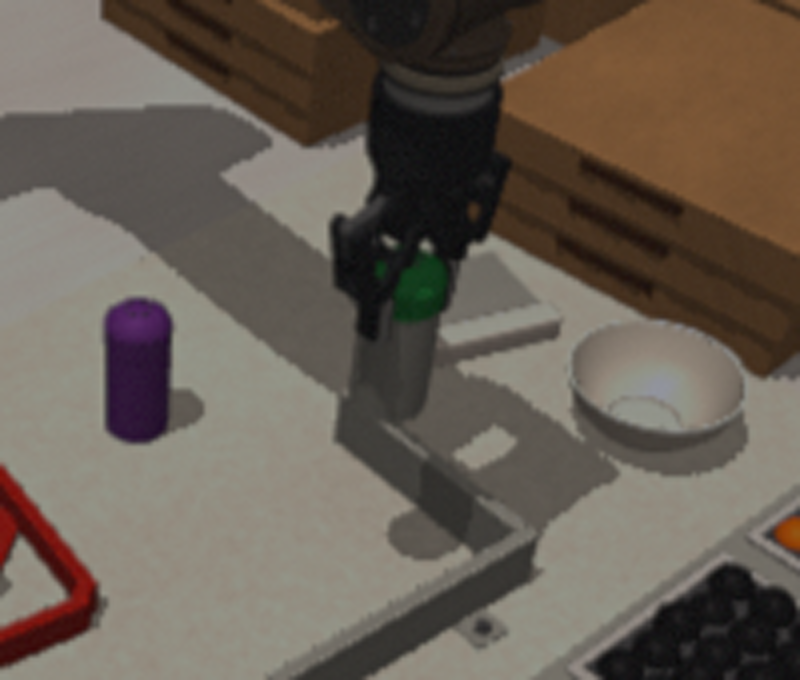

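>>> arm_command(
  steps=[
    [[0,0,0],[0.007,-0.024,0],-1],
    [[0,0,0],[0.02,-0.07,0],-1],
    [[0,0,0],[0.035,-0.12,0],-1],
    [[0,0,0],[0.05,-0.17,0],-1],
    [[0,0,0],[0.065,-0.22,0],-1],
    [[0,0,0],[0.08,-0.27,0],-1],
    [[0,0,0],[0.094,-0.32,0],-1],
    [[0,0,0],[0.109,-0.37,0],-1],
    [[0,0,0],[0.123,-0.42,0],-1],
    [[0,0,0],[0.134,-0.455,0],-1],
    [[0,0,0],[0.138,-0.4695,0],-1],
    [[0,0,0],[0.138,-0.4695,0],-1],
  ],
)

```text
time: 6.32
eef_pos: [0.4729, -0.3387, 0.2178]
tcp_rot: [-0.001, 1.0, 0.001, -0.002]
contact_force: [0.2, 0.1, -2.9]
opening: 0.6
```

```bash
python3 - <<'E'
from h import *
fs();w=cam("wrist");zoom(w,0,0,512,384,1.5,"w4")
s=cam("scene");t=cam("top");zoom(s,70,120,270,290,4,"s4")
g=[[b for b in blobs(c,(45,100,20),(78,255,255),30)] for c in (t,s)]
print([[b[:2] for b in x if b[0][1]>110] for x in g])
plan([.474,-.339,.08],np.pi)
E
```

```text
{'time': 6.325, 'eef_pos': [0.473, -0.339, 0.218], 'contact_force': [0.218, 0.059, -2.894], 'wrist_torque': [0.038, 0.069, -0.002], 'opening': 0.6}
[[], [([140.4, 183.9], [130, 172, 22, 23, 373]), ([366.1, 267.3], [328, 236, 76, 62, 1942])]]
t 6.475 pos [ 0.4739 -0.3375  0.219 ] heading deg -179.75 zaxis [-0.0021  0.0013 -1.    ]
turn [0.0013, -0.0021, 0.0043] shift [-0.0004, -0.0017, 0.139]
```

View pics/w4.png

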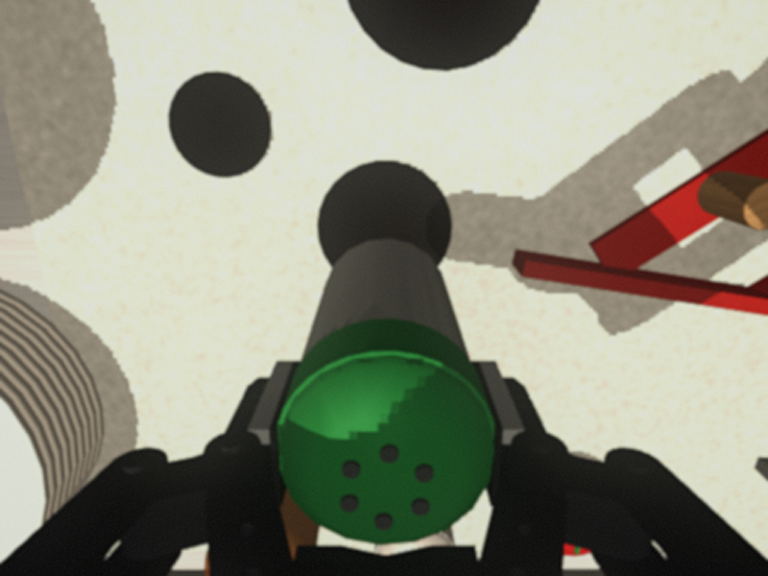

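View pics/s4.png

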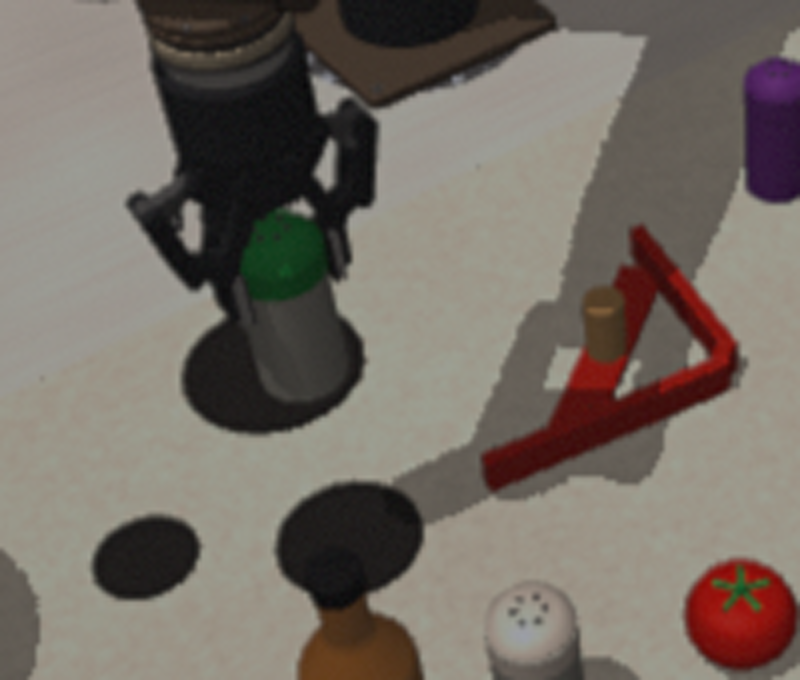

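>>> arm_command(
  steps=[
    [[0.001,-0.002,0.004],[0,-0.0015,0.03],-1],
    [[0.001,-0.002,0.004],[0,-0.0015,0.075],-1],
    [[0.001,-0.002,0.004],[0,-0.0015,0.11],-1],
    [[0.001,-0.002,0.004],[0,-0.0015,0.135],-1],
    [[0.001,-0.002,0.004],[0,-0.0015,0.145],-1],
    [[0.001,-0.002,0.004],[0,-0.0015,0.149],-1],
    [[0.001,-0.002,0.004],[0,-0.0015,0.149],-1],
    [[0.001,-0.002,0.004],[0,-0.0015,0.149],-1],
  ],
)

```text
time: 7.48
eef_pos: [0.4743, -0.3394, 0.0714]
tcp_rot: [-0.0, 1.0, -0.001, 0.001]
contact_force: [0.4, -0.4, -3.1]
opening: 0.601
```

>>> arm_command(
  steps=[
    [[0,0,0],[0,0,0.002],-1],
    [[0,0,0],[0,0,0.004],-1],
    [[0,0,0],[0,0,0.0055],-1],
    [[0,0,0],[0,0,0.0055],-1],
  ],
)

```text
time: 7.98
eef_pos: [0.4746, -0.3397, 0.067]
tcp_rot: [-0.0, 1.0, -0.001, 0.001]
contact_force: [-2.4, 2.0, 4.4]
opening: 0.6
```

>>> arm_command(
  steps=[
    [[0,0,0],[0,0,0],0.4],
    [[0,0,0],[0,0,0],0.6],
    [[0,0,0],[0,0,0],0.9],
    [[0,0,0],[0,0,0],1],
    [[0,0,0],[0,0,0],1],
    [[0,0,0],[0,0,0],1],
  ],
)

```text
time: 8.72
eef_pos: [0.4746, -0.3397, 0.0669]
tcp_rot: [-0.0, 1.0, -0.001, 0.001]
contact_force: [-0.4, 0.2, -0.0]
opening: 1.003
```

```bash
python3 - <<'E'
from h import *
fs();w=cam("wrist");zoom(w,0,0,512,384,1.5,"w5")
s=cam("scene");zoom(s,70,120,270,290,4,"s5")
E
```

```text
{'time': 8.725, 'eef_pos': [0.475, -0.34, 0.067], 'contact_force': [-0.437, 0.15, -0.013], 'wrist_torque': [-0.051, -0.004, -0.009], 'opening': 1.003}
```

View pics/w5.png

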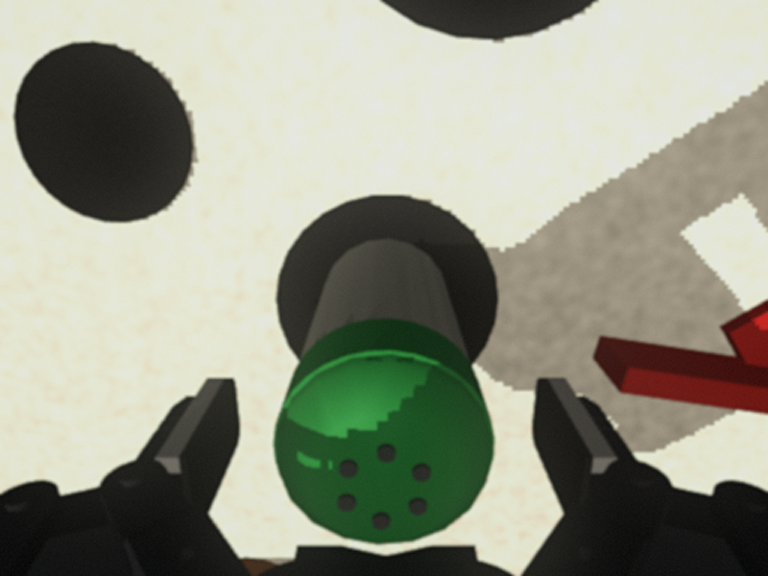

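View pics/s5.png

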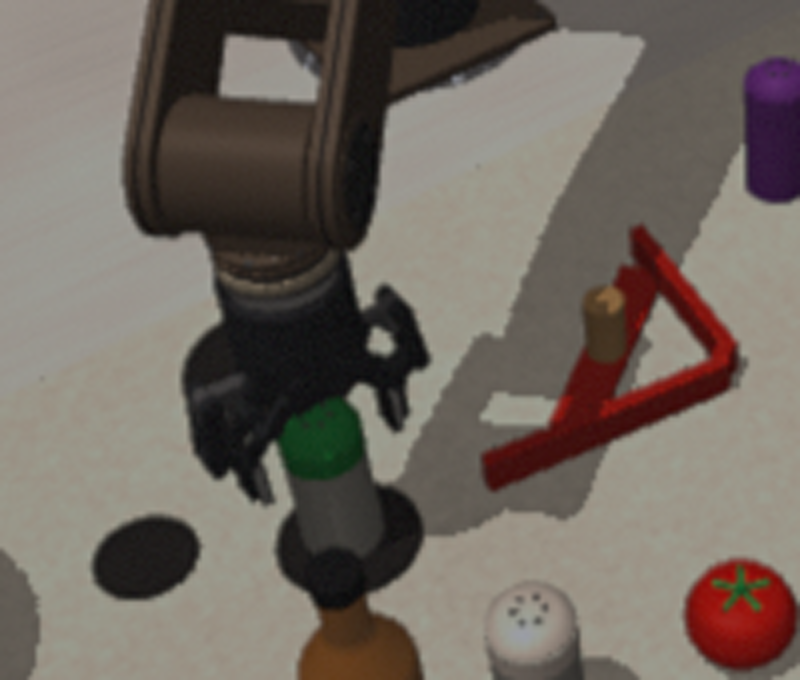

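>>> arm_command(
  steps=[
    [[0,0,0],[0,0,-0.03],1],
    [[0,0,0],[0,0,-0.08],1],
    [[0,0,0],[0,0,-0.13],1],
    [[0,0,0],[0,0.04,-0.18],1],
    [[0,0,0],[0,0.09,-0.21],1],
    [[0,0,0],[0,0.15,-0.21],1],
    [[0,0,0],[0,0.2,-0.21],1],
    [[0,0,0],[0,0.24,-0.21],1],
    [[0,0,0],[0,0.25,-0.21],1],
    [[0,0,0],[0,0.25,-0.21],1],
    [[0,0,0],[0,0.25,-0.21],1],
  ],
)

```text
time: 10.2
eef_pos: [0.4742, -0.0904, 0.2766]
tcp_rot: [0.0, 1.0, -0.001, 0.001]
contact_force: [0.0, -0.1, 0.2]
opening: 0.999
```

```bash
python3 - <<'E'
from h import *
import pickle
fs();w=cam("wrist");zoom(w,0,0,512,384,1.5,"w6");pickle.dump(w,open("w6.pkl","wb"))
s=cam("scene");zoom(s,70,120,270,290,4,"s6");zoom(cam("top"),150,100,410,290,3,"t6")
plan([.53,.06,.28],np.pi)
E
```

```text
{'time': 10.2, 'eef_pos': [0.474, -0.09, 0.277], 'contact_force': [0.039, -0.064, 0.195], 'wrist_torque': [0.05, 0.018, -0.001], 'opening': 0.999}
t 10.35 pos [ 0.4741 -0.0904  0.2765] heading deg 179.93 zaxis [ 0.0015 -0.0016 -1.    ]
turn [-0.0016, 0.0015, -0.0012] shift [-0.0557, 0.1505, -0.0037]
```

View pics/w6.png

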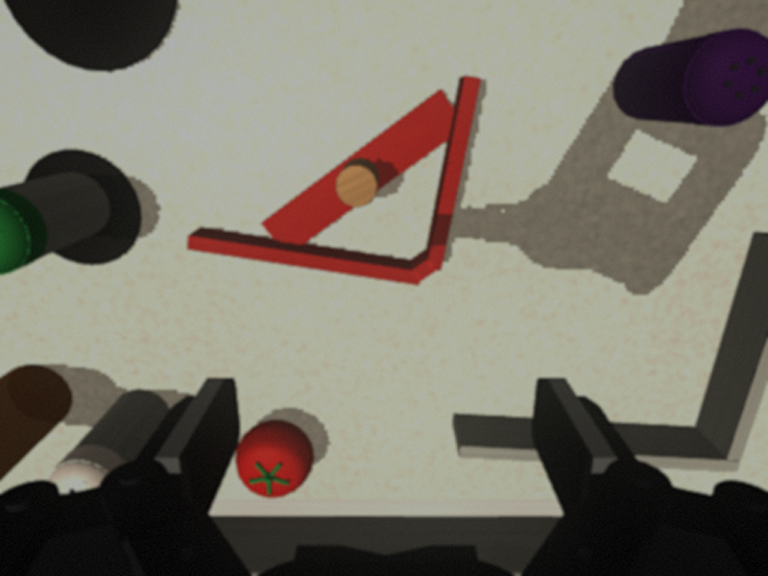

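View pics/s6.png

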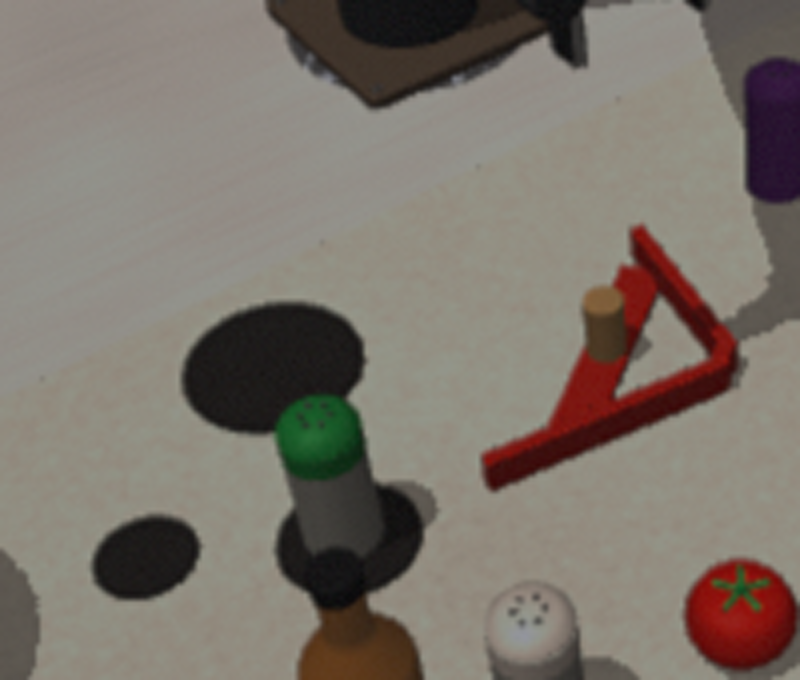

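View pics/t6.png

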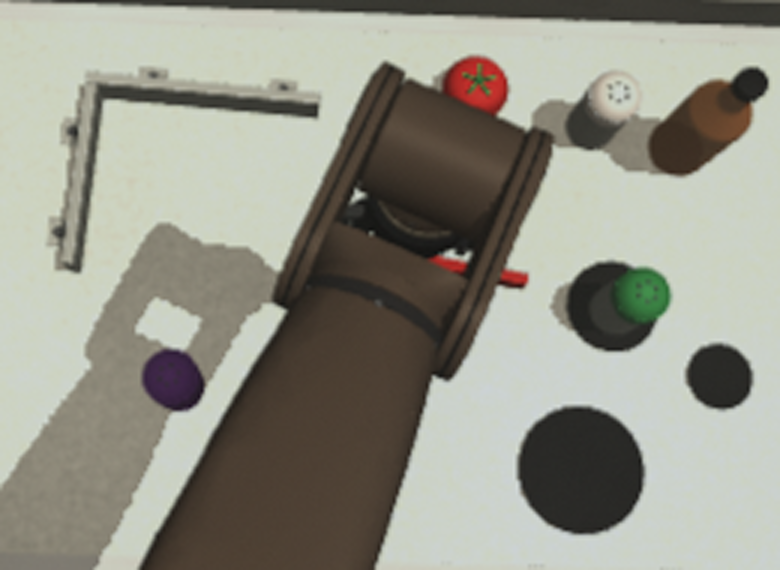

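>>> arm_command(
  steps=[
    [[0,0,0],[-0.01,0.03,0],1],
    [[0,0,0],[-0.028,0.075,0],1],
    [[0,0,0],[-0.046,0.125,0],1],
    [[0,0,0],[-0.055,0.15,-0.003],1],
    [[0,0,0],[-0.055,0.15,-0.003],1],
    [[0,0,0],[-0.055,0.15,-0.003],1],
  ],
)

```text
time: 11.1
eef_pos: [0.5292, 0.0586, 0.279]
tcp_rot: [0.001, 1.0, -0.001, 0.0]
contact_force: [0.8, -0.4, -0.3]
opening: 0.999
```

```bash
python3 - <<'E'
from h import *
import pickle
fs();w=cam("wrist");zoom(w,0,0,512,384,1.5,"w7");pickle.dump(w,open("w7.pkl","wb"))
t=cam("top");pickle.dump(t,open("t7.pkl","wb"))
E
```

```text
{'time': 11.1, 'eef_pos': [0.529, 0.059, 0.279], 'contact_force': [0.773, -0.361, -0.33], 'wrist_torque': [0.002, 0.028, 0.017], 'opening': 0.999}
```

View pics/w7.png

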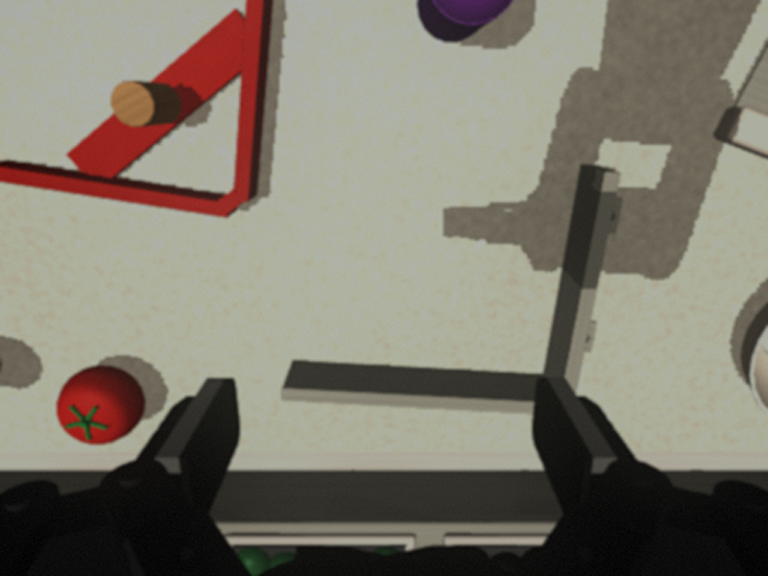

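```bash
cat > m.py <<'E'
from h import *
import pickle
def edge(g,fixed,rng,sign,vert):
    out=[]
    for k in fixed:
        p=(g[rng[0]:rng[1],k] if vert else g[k,rng[0]:rng[1]]).astype(float)
        d=np.gradient(cv2.GaussianBlur(p[:,None],(1,5),0.9)[:,0])*sign
        i=int(np.argmax(d))
        if 0<i<len(d)-1 and d[i]>3:
            den=d[i-1]-2*d[i]+d[i+1]; o=.5*(d[i-1]-d[i+1])/den if den else 0
            x=rng[0]+i+o; out.append((k,x) if vert else (x,k))
    return np.array(out)
def fit(P):
    P=P[:,:2]; 
    for _ in range(4):
        c=P.mean(0);u,s,v=np.linalg.svd(P-c);r=(P-c)@v[1]; k=abs(r)<max(2*np.std(r),.0003);P=P[k]
    return c,v[0],np.std(r),len(P)
def inter(a,b):
    t=np.linalg.solve(np.stack([a[1],-b[1]],1),b[0]-a[0]);return a[0]+t[0]*a[1]
E
python3 - <<'E'
from m import *
w=pickle.load(open("w7.pkl","rb"));g=cv2.cvtColor(w["img"],cv2.COLOR_RGB2GRAY)
A=edge(g,range(200,350,3),(232,262),-1,True)
B=edge(g,range(195,345,3),(250,275),1,True)
for nm,e,z in(("back bottom",A,0),("back top",B,.05)):
    c,d,sd,n=fit(plane(w,e,z)); print(nm,e[:2].round(1).tolist(),c.round(4),np.degrees(np.arctan2(d[1],d[0])).round(2),sd.round(5),n)
    L=(c,d)
    if z==0: b0=L
    else: b5=L
for r in range(120,250,20): print(r,g[r,355:415].tolist())
E
```

```text
back bottom [[200.0, 239.7], [203.0, 239.8]] [0.6787 0.0839] 86.41 0.0001 44
back top [[195.0, 258.7], [198.0, 258.9]] [0.6769 0.0722] 86.45 0.00012 50
120 [173, 173, 174, 167, 137, 107, 97, 97, 98, 99, 102, 100, 101, 97, 95, 99, 99, 101, 100, 101, 100, 103, 100, 100, 100, 97, 99, 97, 95, 84, 62, 44, 40, 39, 42, 40, 37, 39, 39, 40, 40, 48, 54, 54, 55, 50, 69, 99, 122, 129, 125, 128, 128, 126, 127, 126, 127, 134, 152, 164]
140 [97, 98, 95, 99, 98, 100, 98, 99, 101, 100, 99, 100, 100, 99, 99, 101, 99, 100, 99, 99, 99, 100, 100, 100, 101, 93, 74, 49, 40, 40, 40, 41, 41, 38, 39, 39, 38, 40, 36, 40, 37, 40, 46, 58, 68, 72, 73, 73, 72, 73, 71, 72, 71, 67, 70, 72, 76, 78, 86, 96]
160 [104, 102, 103, 102, 100, 97, 98, 96, 99, 99, 100, 100, 98, 102, 100, 101, 102, 100, 100, 98, 100, 96, 80, 58, 42, 40, 38, 41, 38, 40, 38, 38, 43, 39, 41, 37, 40, 40, 46, 59, 68, 73, 73, 73, 73, 71, 71, 72, 75, 87, 98, 101, 97, 97, 96, 97, 101, 102, 100, 99]
180 [154, 142, 135, 137, 135, 136, 137, 134, 125, 119, 123, 117, 114, 121, 131, 141, 159, 167, 152, 110, 66, 48, 46, 43, 41, 42, 43, 42, 41, 42, 43, 41, 41
[... 291 characters left out ...]
126, 129, 127, 128, 134, 147, 161, 170, 171, 169, 171, 170, 170, 172, 172, 173, 175, 173, 172, 172, 174, 172, 171, 168]
220 [174, 174, 173, 173, 172, 170, 171, 168, 170, 169, 164, 142, 102, 67, 58, 60, 58, 59, 60, 57, 60, 59, 59, 58, 59, 55, 70, 100, 123, 131, 129, 127, 130, 131, 129, 129, 128, 128, 126, 128, 129, 139, 156, 168, 171, 171, 171, 172, 173, 172, 173, 174, 173, 174, 173, 174, 173, 174, 173, 172]
240 [172, 172, 172, 172, 173, 173, 173, 163, 128, 82, 60, 57, 58, 56, 58, 58, 59, 57, 56, 60, 57, 56, 68, 99, 121, 130, 131, 128, 130, 129, 133, 129, 135, 152, 163, 167, 169, 170, 170, 170, 171, 172, 171, 170, 171, 169, 169, 169, 171, 171, 171, 175, 172, 171, 174, 172, 172, 173, 171, 175]
```

```bash
python3 - <<'E'
from m import *
w=pickle.load(open("w7.pkl","rb"));g=cv2.cvtColor(w["img"],cv2.COLOR_RGB2GRAY)
A=fit(plane(w,edge(g,range(200,350,3),(232,262),-1,True),0)); B=fit(plane(w,edge(g,range(195,345,3),(250,275),1,True),.05))
def scan(rows,x_at,half,sign):
    out=[]
    for r in rows:
        x=int(x_at(r)); e=edge(g,[r],(x-half,x+half),sign,False)
        if len(e): out.append(e[0])
    return np.array(out)
lin=lambda r:363.5+(240-r)*(385-363.5)/120
C=scan(list(range(132,170,2))+list(range(192,244,2)),lin,5,-1)
lin2=lambda r:378+(240-r)*(401.5-378)/120
D=scan(range(118,244,2),lin2,4,1)
Cf=fit(plane(w,C,0));Df=fit(plane(w,D,.05))
ang=lambda L:np.degrees(np.arctan2(L[1][1],L[1][0])).round(2)
for nm,L in(("A",A),("B",B),("C",Cf),("D",Df)): print(nm,L[0].round(4),ang(L),L[2].round(5),L[3])
print("corner bottom",inter(A,Cf),"top",inter(B,Df))
w6=pickle.load(open("w6.pkl","rb"))
k=[]
for c in(w6,w):
    # top of knob: bright wood
    bs=blobs(c,(8,60,110),(22,220,255),60); print([b[:2] for b in bs]); 
E
```

```text
A [0.6787 0.0839] 86.41 0.0001 44
B [0.6769 0.0722] 86.45 0.00012 50
C [0.5994 0.2079] -3.55 9e-05 45
D [0.5708 0.209 ] -3.72 0.00011 63
corner bottom [0.68618141 0.20252019] top [0.68496266 0.20160711]
[([237.0, 123.7], [224, 110, 27, 29, 610])]
[([87.5, 68.8], [74, 54, 28, 31, 682])]
```

```bash
python3 - <<'E'
from m import *
w6=pickle.load(open("w6.pkl","rb"));w7=pickle.load(open("w7.pkl","rb"))
print("knob",tri(w6,(237.0,123.7),w7,(87.5,68.8)),plane(w6,(237.0,123.7),.058))
# saturation edge of outer long leg (top face z=.03)
for c,cols,row in((w6,range(135,268,3),lambda u:165+(u-127)*.15),(w7,range(10,140,3),lambda u:121+u*.155)):
    G=c["hsv"][:,:,1];P=[]
    for u in cols:
        r=int(row(u));e=edge(G,[u],(r-4,r+11),-1,True)
        if len(e):P.append(e[0])
    P=np.array(P);L=fit(plane(c,P,.03));print(P[[0,-1]].round(1).tolist(),L[0].round(4),"heading",np.degrees(np.arctan2(L[1][1],L[1][0])).round(2),L[2].round(5),L[3])
    n=np.array([-L[1][1],L[1][0]]);k=plane(c,[(237.0,123.7)] if c is w6 else [(87.5,68.8)],.058)[0,:2]
    print("dist knob to outer",abs((k-L[0])@n))
E
```

```text
knob (array([ 0.44853162, -0.11168933,  0.05881824]), [np.float64(6.61046403593606e-07), np.float64(6.610464039081203e-07)]) [[ 0.4486614  -0.11173927  0.058     ]]
[[135.0, 167.1], [267.0, 187.7]] [ 0.5168 -0.1573] heading 80.68 6e-05 45
dist knob to outer 0.07459332956870426
[[10.0, 122.1], [139.0, 142.5]] [ 0.5177 -0.1511] heading 80.64 5e-05 44
dist knob to outer 0.07463364419029253
```

```bash
python3 -c "
from h import *
y=np.radians(125.7)
plan([.4485,-.1117,.15],y);plan([.4485,-.1117,.024],y)"
```

```text
t 11.2 pos [0.5291 0.0583 0.2791] heading deg 179.84 zaxis [ 9.0e-04 -1.9e-03 -1.0e+00]
turn [-0.0013, 0.0018, 0.9448] shift [0.0802, -0.17, 0.1293]
t 11.2 pos [0.5291 0.0583 0.2791] heading deg 179.84 zaxis [ 9.0e-04 -1.9e-03 -1.0e+00]
turn [-0.0013, 0.0018, 0.9448] shift [0.0803, -0.1698, 0.2553]
```

>>> arm_command(
  steps=[
    [[-0.001,0.002,0.15],[0.02,-0.04,0.03],1],
    [[-0.001,0.002,0.33],[0.04,-0.08,0.06],1],
    [[-0.001,0.002,0.51],[0.06,-0.125,0.09],1],
    [[-0.001,0.002,0.69],[0.08,-0.16,0.12],1],
    [[-0.001,0.002,0.87],[0.08,-0.17,0.13],1],
    [[-0.001,0.002,0.945],[0.08,-0.17,0.13],1],
    [[-0.001,0.002,0.945],[0.08,-0.17,0.13],1],
    [[-0.001,0.002,0.945],[0.08,-0.17,0.13],1],
    [[-0.001,0.002,0.945],[0.08,-0.17,0.13],1],
  ],
)

```text
time: 12.32
eef_pos: [0.4488, -0.1118, 0.1496]
tcp_rot: [0.456, 0.89, -0.0, 0.0]
contact_force: [0.7, 0.7, -1.0]
opening: 0.999
```

```bash
python3 - <<'E'
from h import *
fs();w=cam("wrist");zoom(w,0,0,512,384,1.5,"w8")
plan([.4485,-.1117,.024],np.radians(125.7))
for b in blobs(w,(8,60,90),(22,220,255),60): print(b[:2],plane(w,b[0],.0585))
E
```

```text
{'time': 12.325, 'eef_pos': [0.449, -0.112, 0.15], 'contact_force': [0.656, 0.725, -0.993], 'wrist_torque': [0.003, -0.003, -0.01], 'opening': 0.999}
t 12.375 pos [ 0.4488 -0.1117  0.1496] heading deg 125.73 zaxis [ 1.e-04 -4.e-04 -1.e+00]
turn [-0.0001, 0.0004, 0.0005] shift [0.0002, -0.0003, 0.1256]
([327.7, 108.5], [285, 62, 85, 92, 129]) [[ 0.45502442 -0.03799025  0.0585    ]]
([256.3, 186.8], [236, 168, 41, 41, 1243]) [[ 0.44860535 -0.1110941   0.0585    ]]
```

View pics/w8.png

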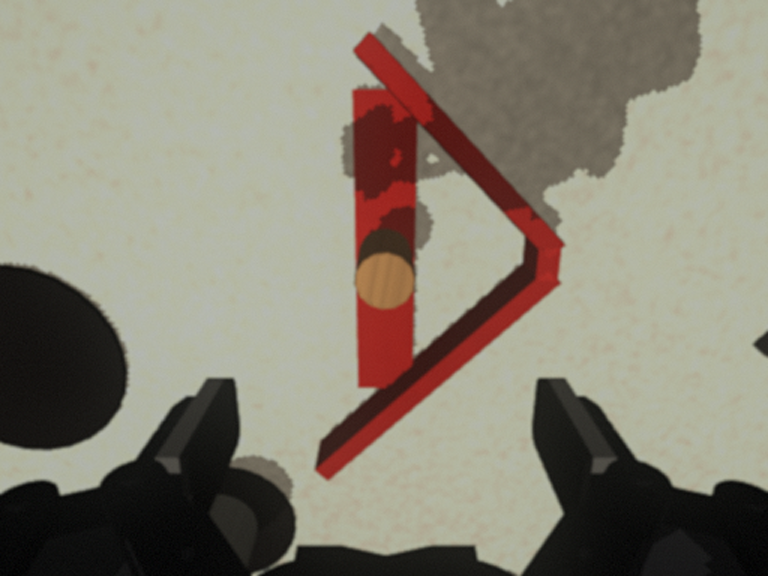

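>>> arm_command(
  steps=[
    [[0,0,0],[0,0,0.03],1],
    [[0,0,0],[0,0,0.07],1],
    [[0,0,0],[0,0,0.1],1],
    [[0,0,0],[0,0,0.118],1],
    [[0,0,0],[0,0,0.1245],1],
    [[0,0,0],[0,0,0.1245],1],
    [[0,0,0],[0,0,0.1245],1],
  ],
)

```text
time: 13.25
eef_pos: [0.4497, -0.1121, 0.0261]
tcp_rot: [0.456, 0.89, -0.0, 0.001]
contact_force: [-0.6, 0.4, -0.6]
opening: 1.0
```

>>> arm_command(
  force=60,
  steps=[
    [[0,0,0],[0,0,0],-1],
    [[0,0,0],[0,0,0],-1],
    [[0,0,0],[0,0,0],-1],
    [[0,0,0],[0,0,0],-1],
    [[0,0,0],[0,0,0],-1],
    [[0,0,0],[0,0,0],-1],
    [[0,0,0],[0,0,0],-1],
    [[0,0,0],[0,0,0],-1],
    [[0,0,0],[0,0,0],-1],
  ],
)

```text
time: 14.38
eef_pos: [0.4501, -0.1123, 0.0266]
tcp_rot: [0.456, 0.89, -0.0, 0.001]
contact_force: [-0.6, -0.7, 5.6]
opening: 0.338
```

```bash
python3 - <<'E'
from h import *
fs();w=cam("wrist");zoom(w,0,0,512,384,1.5,"w9");zoom(cam("scene"),150,120,350,290,4,"s9")
plan([.4485,-.1117,.024],np.radians(125.7))
E
```

```text
{'time': 14.375, 'eef_pos': [0.45, -0.112, 0.027], 'contact_force': [-0.557, -0.667, 5.576], 'wrist_torque': [-0.017, 0.239, 0.026], 'opening': 0.338}
t 14.475 pos [ 0.4501 -0.1123  0.0266] heading deg 125.75 zaxis [ 0.0024 -0.0017 -1.    ]
turn [0.001, 0.0028, 0.0009] shift [0.0014, -0.0009, 0.0026]
```

View pics/w9.png

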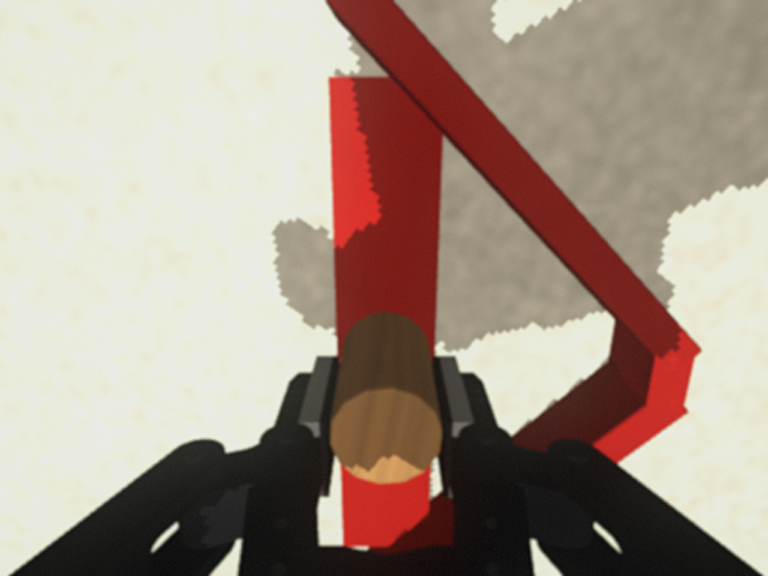

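View pics/s9.png

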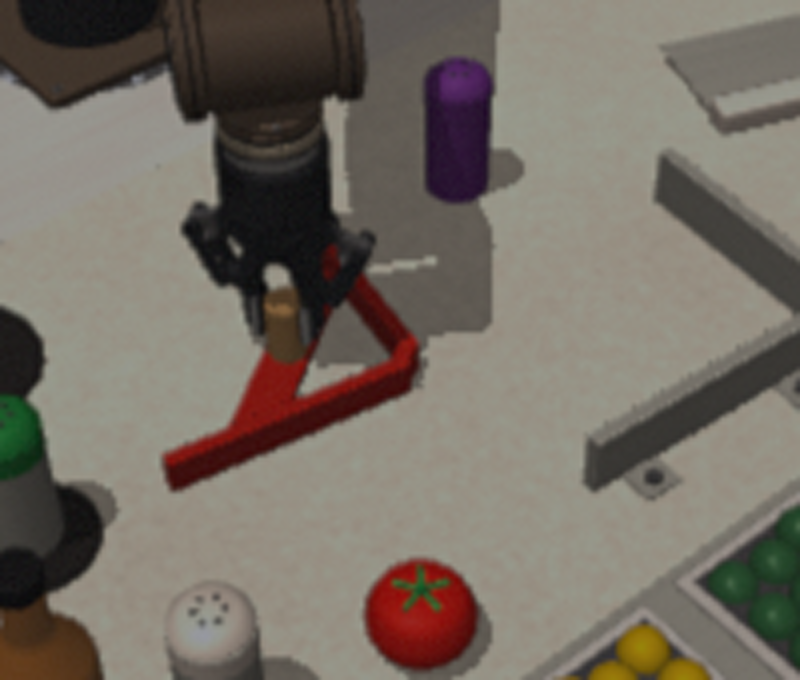

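```bash
python3 - <<'E'
from h import *
s=get_state();A=R.from_quat(s["tcp_rot"])
W=[(.02,.01),(.05,.025),(.08,.05),(.1,.08),(.11,.11),(.12,.14),(.13,.17),(.137,.2),(.14,.22),(.14,.229)]
for x in W: print(A.inv().apply([*x,0]).round(3).tolist())
E
```

```text
[-0.004, 0.022, 0.0]
[-0.009, 0.055, 0.0]
[-0.006, 0.094, 0.0]
[0.006, 0.128, 0.0]
[0.025, 0.154, 0.0]
[0.044, 0.179, 0.0]
[0.062, 0.205, 0.0]
[0.082, 0.228, -0.0]
[0.097, 0.242, -0.0]
[0.104, 0.247, -0.0]
```

>>> arm_command(
  steps=[
    [[0,0,0],[-0.004,0.022,0],-1],
    [[0,0,0],[-0.009,0.055,0],-1],
    [[0,0,-0.02],[-0.006,0.094,0],-1],
    [[0,0,-0.04],[0.006,0.128,0],-1],
    [[0,0,-0.06],[0.025,0.154,0],-1],
    [[0,0,-0.08],[0.044,0.179,0],-1],
    [[0,0,-0.1],[0.062,0.205,0],-1],
    [[0,0,-0.1],[0.082,0.228,0],-1],
    [[0,0,-0.1],[0.097,0.242,0],-1],
    [[0,0,-0.1],[0.104,0.247,0],-1],
    [[0,0,-0.1],[0.104,0.247,0],-1],
  ],
)

```text
time: 15.85
eef_pos: [0.5898, 0.1174, 0.0267]
tcp_rot: [0.411, 0.912, 0.001, 0.001]
contact_force: [0.2, 3.1, 2.3]
opening: 0.338
```

```bash
python3 - <<'E'
from h import *
fs();w=cam("wrist");zoom(w,0,0,512,384,1.5,"w10");zoom(cam("scene"),230,110,430,280,4,"s10");zoom(cam("top"),150,90,320,210,4.5,"t10")
plan([.606,.132,.024],np.radians(131.4))
E
```

```text
{'time': 15.85, 'eef_pos': [0.59, 0.117, 0.027], 'contact_force': [0.172, 3.122, 2.278], 'wrist_torque': [0.312, 0.035, -0.006], 'opening': 0.338}
t 16.0 pos [0.5896 0.1166 0.0266] heading deg 131.43 zaxis [ 2.5e-03 -5.0e-04 -1.0e+00]
turn [0.0015, 0.002, 0.0005] shift [0.0007, 0.0225, 0.0027]
```

View pics/w10.png

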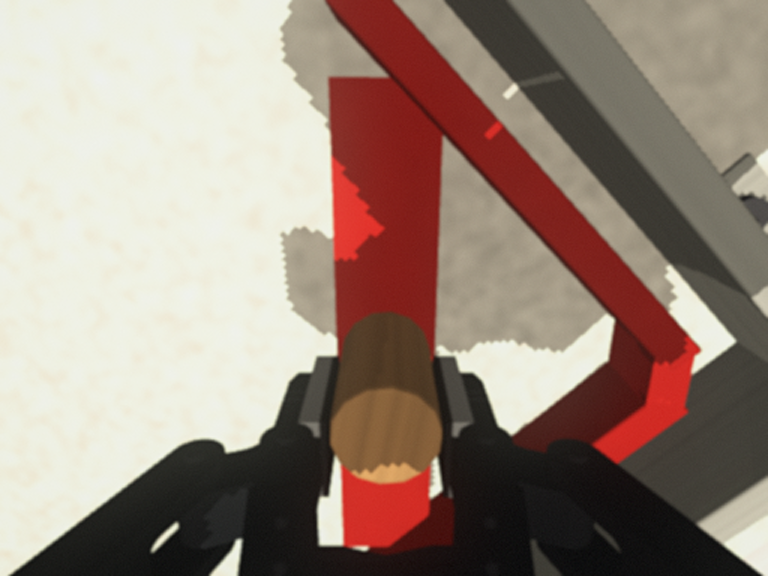

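View pics/s10.png

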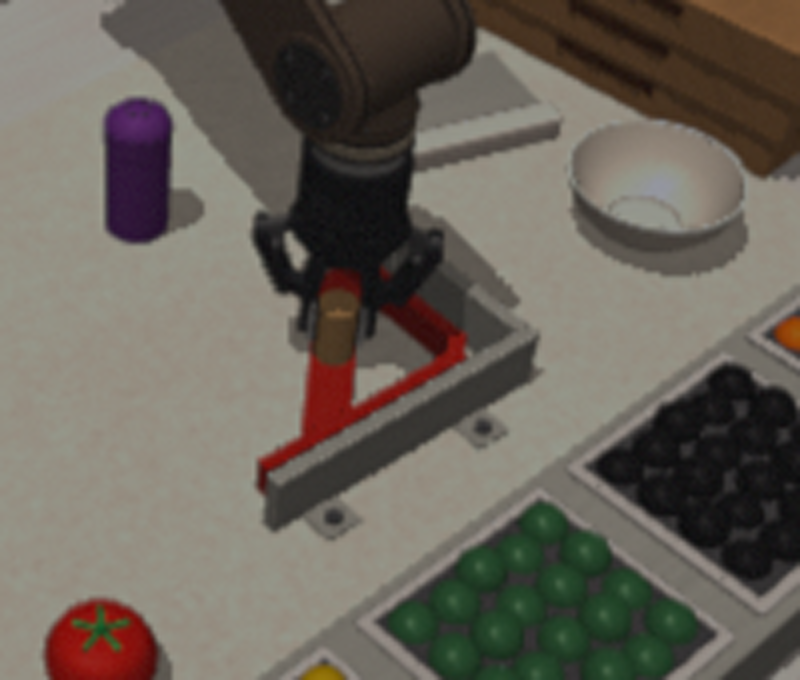

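View pics/t10.png

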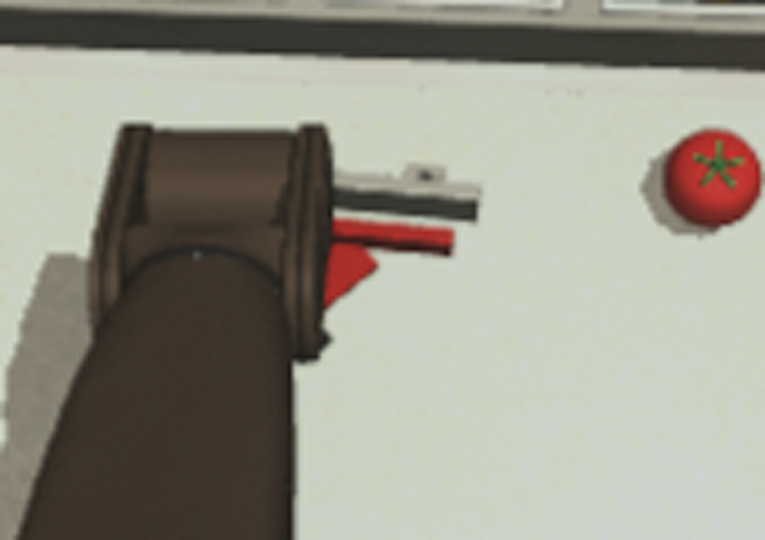

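>>> arm_command(
  steps=[
    [[0.001,0.002,0],[0,0.005,0],-1],
    [[0.001,0.002,0],[0.0005,0.012,0],-1],
    [[0.001,0.002,0],[0.0005,0.018,0],-1],
    [[0.001,0.002,0],[0.0005,0.02,0],-1],
    [[0.001,0.002,0],[0.0005,0.02,0],-1],
  ],
)

```text
time: 16.62
eef_pos: [0.6046, 0.13, 0.0267]
tcp_rot: [0.411, 0.912, 0.0, 0.0]
contact_force: [-0.5, -2.2, 3.5]
opening: 0.332
```

```bash
python3 - <<'E'
from h import *
fs();plan([.606,.132,.024],np.radians(131.4))
E
```

```text
{'time': 16.625, 'eef_pos': [0.605, 0.13, 0.027], 'contact_force': [-0.483, -2.165, 3.465], 'wrist_torque': [-0.46, 0.101, -0.06], 'opening': 0.332}
t 16.625 pos [0.6046 0.13   0.0267] heading deg 131.44 zaxis [ 9.e-04 -1.e-04 -1.e+00]
turn [0.0006, 0.0006, 0.0007] shift [0.0005, 0.0024, 0.0027]
```

>>> arm_command(
  steps=[
    [[0,0,0],[0,0.001,0],-1],
    [[0,0,0],[0,0.003,0],-1],
    [[0,0,0],[0,0.003,0],-1],
  ],
)

```text
time: 17.0
eef_pos: [0.6052, 0.1303, 0.0266]
tcp_rot: [0.411, 0.912, -0.002, -0.001]
contact_force: [-8.3, -9.3, 9.5]
opening: 0.333
```

>>> arm_command(
  steps=[
    [[0,0,0],[0,0.001,0],-1],
    [[0,0,0],[0,0.003,0],-1],
    [[0,0,0],[0,0.003,0],-1],
  ],
)

```text
time: 17.38
eef_pos: [0.6051, 0.1303, 0.0266]
tcp_rot: [0.41, 0.912, -0.005, -0.004]
contact_force: [-11.4, -10.1, 11.4]
opening: 0.333
```

>>> arm_command(
  force=90,
  steps=[
    [[0,0,0],[0,0.003,0],-1],
    [[0,0,0],[0,0.005,0],-1],
    [[0,0,0],[0,0.007,0],-1],
    [[0,0,0],[0,0.007,0],-1],
    [[0,0,0],[0,0.007,0],-1],
  ],
)

```text
time: 18.0
eef_pos: [0.6048, 0.1303, 0.0265]
tcp_rot: [0.409, 0.912, -0.013, -0.009]
contact_force: [-19.9, -18.4, 18.1]
opening: 0.327
```

```bash
python3 - <<'E'
from h import *
fs();w=cam("wrist");zoom(w,0,0,512,384,1.5,"w11");zoom(cam("scene"),230,110,430,280,4,"s11");zoom(cam("top"),150,90,320,210,4.5,"t11")
plan([.606,.132,.024],np.radians(131.4));fs()
E
```

```text
{'time': 18.0, 'eef_pos': [0.605, 0.13, 0.027], 'contact_force': [-19.887, -18.412, 18.121], 'wrist_torque': [-2.32, 2.398, 0.124], 'opening': 0.327}
t 18.15 pos [0.6048 0.1303 0.0265] heading deg 131.7 zaxis [-0.0277 -0.0158 -0.9995]
turn [-0.0312, -0.0065, 0.0054] shift [0.0005, 0.0021, 0.0025]
{'time': 18.15, 'eef_pos': [0.605, 0.13, 0.027], 'contact_force': [-19.477, -18.637, 19.135], 'wrist_torque': [-2.317, 2.409, 0.077], 'opening': 0.33}
```

View pics/w11.png

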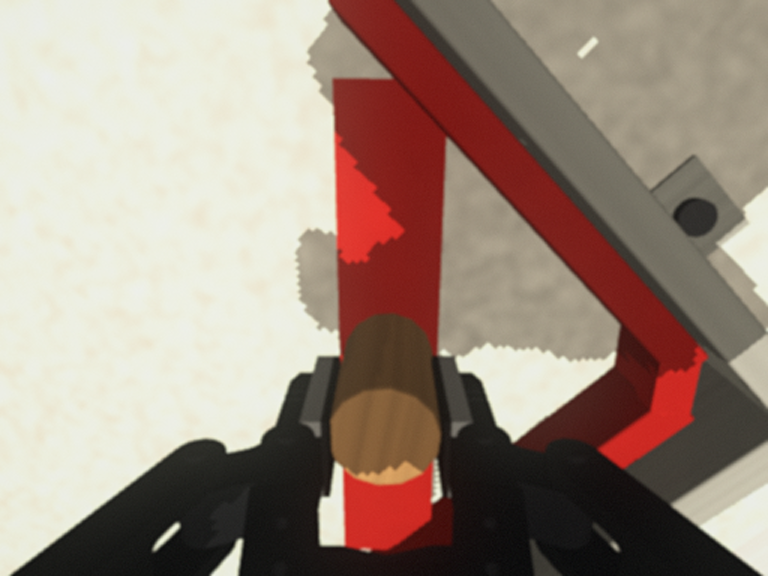

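View pics/s11.png

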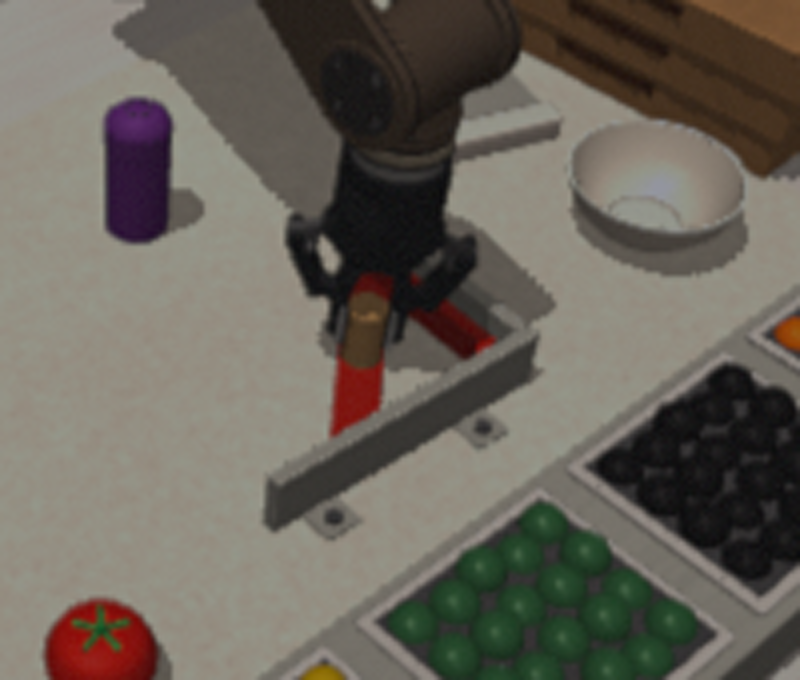

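View pics/t11.png

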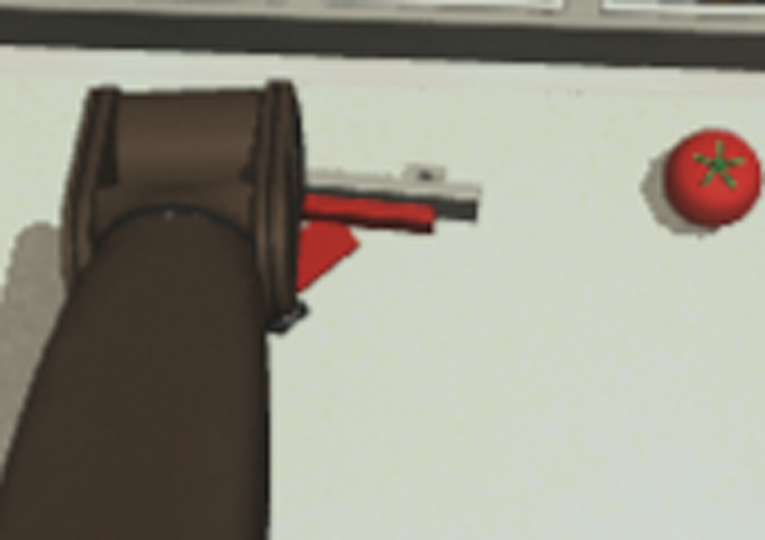

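```bash
cat > chk.py <<'E'
from m import *
def chk():
    w=cam("wrist");pickle.dump(w,open("wl.pkl","wb"))
    ang=lambda L:np.degrees(np.arctan2(L[1][1],L[1][0])).round(2)
    S=w["hsv"][:,:,1];V=w["hsv"][:,:,2]
    def rows(G,rr,f,a,b,sg):
        P=[]
        for r in rr:
            x=int(f(r));e=edge(G,[r],(x-a,x+b),sg,False)
            if len(e):P.append(e[0])
        return np.array(P)
    # predicted edges from the fence estimate guide the scan only
    th=np.radians(-3.6);C=np.array([.6857,.202]);ex=np.array([np.cos(th),np.sin(th)]);ey=np.array([-ex[1],ex[0]])
    q=lambda a,b,z:proj(w,[[*(C+a*ex+b*ey),z]])[0]
    out={}
    for nm,a0,a1,b,z,G,sg in(("short outer top",-.1,-.02,0,.03,S,-1),("endfence inner top",-.1,-.02,0,.05,V,1)):
        p0,p1=q(a0,b,z),q(a1,b,z)
        f=lambda r:p0[0]+(r-p0[1])*(p1[0]-p0[0])/(p1[1]-p0[1])
        lo,hi=sorted((p0[1],p1[1]));lo=max(lo,3);hi=min(hi,235)
        P=rows(G,range(int(lo),int(hi),2),f,7,7,sg)
        X=plane(w,P,z)[:,:2];L=fit(X)
        print(nm,"px",p0.round(0),p1.round(0),"head",ang(L),"sd",L[2].round(5),L[3],"y' mm along x'",[(round(((L[0]+((a-(L[0]-C)@ex)/(L[1]@ex))*L[1]-C)@ey)*1000,2)) for a in(-.13,-.08,-.02)])
    return w
if __name__=="__main__": chk()
E
python3 chk.py
python3 - <<'E'
from m import *
w=pickle.load(open("wl.pkl","rb"));
zoom(w,230,0,512,340,2.1,"w12")
t=cam("top");th=np.radians(-3.6);C=np.array([.6857,.202]);ex=np.array([np.cos(th),np.sin(th)]);ey=np.array([-ex[1],ex[0]])
H=t["hsv"]
P=[]
for u in range(219,244): 
    e=edge(H[:,:,1],[u],(128,140),1,True)
    if len(e):P.append(e[0])
P=np.array(P);X=plane(t,P,.03)[:,:2]-C
L=fit(X);print("long leg top-outer: x' mm",np.round(X@ex*1000,1).tolist(),"y'",np.round(X@ey*1000)[[0,-1]],"head",np.degrees(np.arctan2(L[1][1],L[1][0])))
E
```

```text
short outer top px [351.  99.] [468. 231.] head -3.63 sd 3e-05 67 y' mm along x' [np.float64(-0.06), np.float64(-0.09), np.float64(-0.13)]
endfence inner top px [364. 104.] [496. 254.] head -3.63 sd 3e-05 66 y' mm along x' [np.float64(0.14), np.float64(0.11), np.float64(0.08)]
long leg top-outer: x' mm [-0.9, -0.9, -0.8, -0.4, -0.6, -0.7, -0.9, -1.3, -1.3, -1.4, -1.2, -0.9, -0.9, -0.8, -0.5, -0.6, -1.1, -1.5, -1.6, -1.5, -1.6, -1.2, -0.9, -0.9, -0.9] y' [-115. -190.] head -93.92558100248719
```

View pics/w12.png

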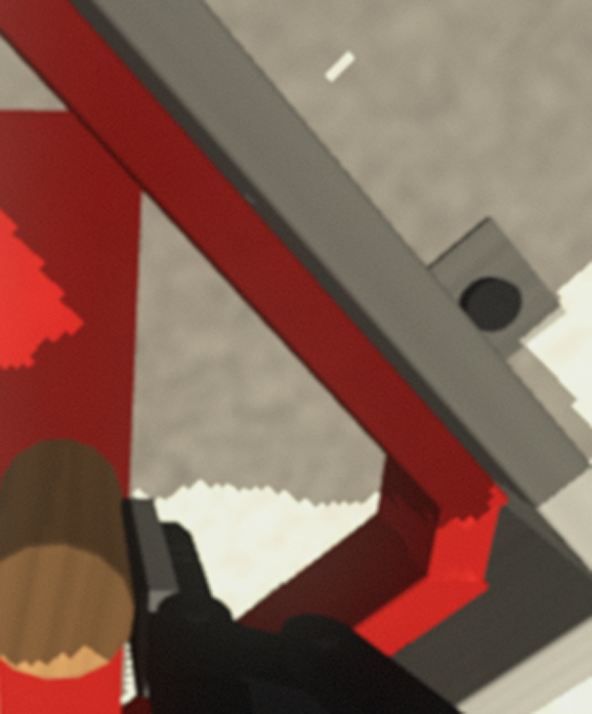

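>>> arm_command(
  steps=[
    [[-0.015,-0.003,0],[0,0.007,-0.0005],-1],
    [[-0.03,-0.006,0],[0,0.009,-0.001],-1],
    [[-0.03,-0.006,0],[0,0.01,-0.001],-1],
    [[-0.03,-0.006,0],[0,0.01,-0.001],-1],
    [[-0.03,-0.006,0],[0,0.01,-0.001],-1],
    [[-0.03,-0.006,0],[0,0.01,-0.001],-1],
  ],
)

```text
time: 19.0
eef_pos: [0.6049, 0.1303, 0.0263]
tcp_rot: [0.408, 0.913, -0.011, -0.008]
contact_force: [-23.6, -23.4, 19.6]
opening: 0.331
```

```bash
python3 - <<'E'
from chk import *
fs();chk();s=get_state();print("zaxis",R.from_quat(s["tcp_rot"]).as_matrix()[:,2].round(4))
sc=cam("scene");zoom(sc,70,110,430,300,2.2,"s13");fs()
E
```

```text
{'time': 19.0, 'eef_pos': [0.605, 0.13, 0.026], 'contact_force': [-23.644, -23.414, 19.559], 'wrist_torque': [-3.289, 3.019, 0.001], 'opening': 0.331}
short outer top px [351.  99.] [467. 232.] head -3.6 sd 3e-05 66 y' mm along x' [np.float64(-0.11), np.float64(-0.12), np.float64(-0.12)]
endfence inner top px [365. 104.] [496. 255.] head -3.62 sd 3e-05 66 y' mm along x' [np.float64(0.14), np.float64(0.12), np.float64(0.09)]
zaxis [-0.0237 -0.0128 -0.9996]
{'time': 19.1, 'eef_pos': [0.605, 0.13, 0.026], 'contact_force': [-24.998, -23.805, 20.898], 'wrist_torque': [-3.328, 2.914, -0.006], 'opening': 0.333}
```

View pics/s13.png

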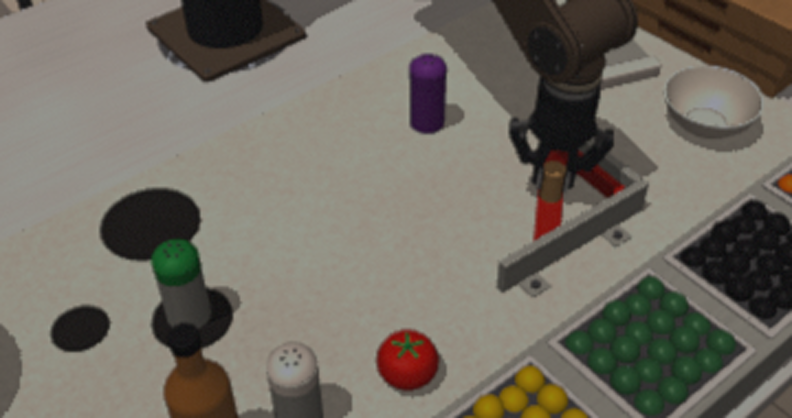

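```bash
python3 - <<'E'
from m import *
w=pickle.load(open("wl.pkl","rb"))
th=np.radians(-3.6);C=np.array([.6857,.202]);ex=np.array([np.cos(th),np.sin(th)]);ey=np.array([-ex[1],ex[0]])
q=lambda a,b,z:proj(w,[[*(C+a*ex+b*ey),z]])[0]
for nm,b0,b1,z,G,sg in(("long outer top",-.04,-.02,.03,w["hsv"][:,:,1],-1),("backfence inner top",-.03,-.005,.05,w["hsv"][:,:,2],1)):
    p0,p1=q(0,b0,z),q(0,b1,z);P=[]
    for u in range(int(p0[0]),int(min(p1[0],505)),2):
        r=int(p0[1]+(u-p0[0])*(p1[1]-p0[1])/(p1[0]-p0[0]));e=edge(G,[u],(r-7,r+8),sg,True)
        if len(e):P.append(e[0])
    X=plane(w,np.array(P),z)[:,:2]-C;print(nm,p0.round(),p1.round(),"x' mm",np.round(X@ex*1000,2).tolist())
E
```

```text
long outer top [420. 310.] [455. 286.] x' mm [-0.4, -0.32, -0.38, -0.39, -0.24, -0.35, -0.3, -0.26, -0.31, -0.23, -0.28, -0.3, -0.31, -0.29, -0.26, -0.23, -0.31, -0.27]
backfence inner top [460. 328.] [513. 294.] x' mm [-0.43, -0.48, -0.47, -0.45, -0.46, -0.48, -0.45, -0.45, -0.4, -0.43, -0.46, -0.47, -0.46, -0.45, -0.43, -0.44, -0.51, -0.45, -0.44, -0.46, -0.39, -0.46, -0.41]
```

Both legs are flush to within about 0.2 mm, and the arm is still gripping and pressing. I'm handing the job in now.

```bash
python3 -c "
from h import *
fs();print(sign_off())"
```

```text
{'time': 19.1, 'eef_pos': [0.605, 0.13, 0.026], 'contact_force': [-24.998, -23.805, 20.898], 'wrist_torque': [-3.328, 2.914, -0.006], 'opening': 0.333}
the job is handed in; nothing more can be done
None
```

The green-capped shaker stands upright on the middle-sized black mat. The red square is pressed flush into the corner, with the gripper still holding its knob. I handed in at 19.1 s, within the 64 s limit; sign-off gives no verdict.

- **Flushness:** In the wrist camera, both legs lie within about 0.2 mm of their fences. The short leg's direction matches its fence to 0.02°. The top camera put the long leg about 1 mm off, which is within the 2 mm camera calibration.
- **Pressing force:** The last reading was about 25 N towards the back fence, 24 N towards the end fence and 21 N downward.
- **Tilt:** The gripper leans about 1.5° from vertical under the push. I tried to correct it and it only came back slightly.
- **Everything else:** The last scene picture shows the shaker upright on the mat, and the tomato, the purple shaker and the other things in view look untouched. I checked those by eye only, not by measurement.

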